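Charge the glaze mill jar

TASK

Get the glaze mill jar ready for its next charge: swing the cock on its side fully open to vent it, then, with the cock open, unscrew the cap (anticlockwise) until the thread lets go, lift it off and set it down, knob upwards, in the middle of the plywood bat. Put every white grinding cylinder that lies on the bench into the jar through its open mouth, and only then swing the cock fully shut again, leaving the bowl, the kiln prop and the wooden spatula where they are.

Things in the scene. Friction and masses are not known exactly. Their poses are not given: they have to be found in the camera images.
- jar: White plastic mill jar, fixed to the bench: body 104 mm across and 86 mm high, flat shoulder, threaded neck up to 117 mm; inner floor 12 mm up, inner width 92 mm. Origin at the centre of its underside, on the bench; z up; +x points along the side cock's pipe, away from the jar. Pipe and cock reach 130 mm from the jar's axis and are at most 49 mm high under the handle (stem 71 mm).
- mouth (a point): Centre of the jar's mouth at the rim's height (117 mm above the bench); the mouth is a round hole 60 mm across. The neck has an outside right-hand thread, 9 mm rise per turn.
- cock (a joint): Quarter-turn cock on the jar's side, rad: 0 = shut, handle across the pipe (along the jar's +y); 1.571 = open, handle along the pipe, pointing away from the jar (along its +x). Opening turns it clockwise seen from above. Hard stops at both ends; it stays where it is left; friction torque about 0.12 N m.
- cock_grip (a point): Point in the middle of the steel cock handle, 45 mm out from its pivot and 76 mm above the bench; it moves with the handle, a level flat bar 12 mm wide and 8 mm thick that reaches 68 mm out from the pivot.
- cock_axis (a point): On the upright pivot axis of the cock handle, 76 mm above the bench, 97 mm from the jar's axis.
- cap_knob (a point): Point on the axis of the cap's round black knob (40 mm across, 36 mm high): 24 mm above the cap's flat top, 12 mm below the knob's top, 57 mm above the skirt's lower rim. z points up along the axis. 146 mm above the bench when the cap is screwed home, 69 mm when it stands on the bat.
- cap: Grey plastic screw cap, 92 mm across and 33 mm high (skirt 28 mm deep), about 200 g. Origin at the centre of the skirt's lower rim, z up. Turned anticlockwise (from above) it rises 9 mm a turn and comes free after about 2 turns, some 18 mm up; until then it cannot be pulled off. It turns easily, with 2 mm of play up and down. To clear the neck it must be at least 28 mm above home.
- bat: Plywood bat, 190 mm square and 12 mm thick, fixed to the bench. Origin at the centre of its underside.
- m1_c (a point): Centre of a white ceramic grinding cylinder, 30 mm across and 20 mm high, about 50 g, standing on the bench at the start; z is its own axis. It may be absent (None).
- m2_c (a point): Centre of a white ceramic grinding cylinder, 30 mm across and 20 mm high, about 50 g, standing on the bench at the start; z is its own axis. It may be absent (None).
- m3_c (a point): Centre of a white ceramic grinding cylinder, 30 mm across and 20 mm high, about 50 g, standing on the bench at the start; z is its own axis. It may be absent (None).
- m4_c (a point): Centre of a white ceramic grinding cylinder, 30 mm across and 20 mm high, about 50 g, standing on the bench at the start; z is its own axis. It may be absent (None).
- bowl_c (a point): Bystander: blue plastic bowl, 120 mm across and 55 mm high; point 30 mm above its underside.
- prop_c (a point): Bystander: terracotta kiln prop, 32 by 32 by 65 mm, standing; point at its centre.
- rib_c (a point): Bystander: wooden spatula 170 mm long, lying on the bench; point near its middle.
Not all that is in view belongs to the job. Leave any black or purple look-alike of the part that bears m2_c alone. What is shaped like the part that bears m1_c but red is not meant.

How it is judged:
On the way, in this order (a step that is already met when the one before it is completed fails the run):
1. the cock is swung fully open while the cap is still on (value of joint cock above 1.45 rad and z of cap_knob in the frame of jar below 0.155 m and horizontal distance between cap_knob and jar below 0.01 m), for 0.2 s.
2. with the cock open, the cap is unscrewed and lifted clear of the neck (value of joint cock above 1.3 rad and z of cap_knob in the frame of jar above 0.176 m), for 0.1 s.
3. with the cock still open, the cap stands on the bat and every cylinder is in the jar (value of joint cock above 1.3 rad and horizontal distance between cap_knob and bat below 0.06 m and z of cap_knob in the frame of bat below 0.075 m and angle between cap_knob's own z axis and vertical below 0.1 rad and horizontal distance between each of m1_c, m2_c, m3_c, m4_c and jar below 0.05 m and z of each of m1_c, m2_c, m3_c, m4_c in the frame of jar below 0.095 m), for 0.2 s.
At the end, for the whole second after the job is handed in: The cock is within 0.12 rad of its shut stop, the cap stands upright at rest on the bat with its axis within 60 mm of the bat's centre, and every cylinder that was present lies in the jar, wholly below its rim (centre at most 95 mm above the bench) (value of joint cock below 0.12 rad and horizontal distance between cap_knob and bat below 0.06 m and z of cap_knob in the frame of bat below 0.075 m and angle between cap_knob's own z axis and vertical below 0.1 rad and linear speed of cap below 0.02 m/s and horizontal distance between each of m1_c, m2_c, m3_c, m4_c and jar below 0.05 m and z of each of m1_c, m2_c, m3_c, m4_c in the frame of jar below 0.095 m); the robot touches nothing.
It fails at once if the bowl is moved more than 4 cm (distance of bowl_c from where it was at the start of the episode above 0.04 m).
It fails at once if the kiln prop is moved more than 4 cm (distance of prop_c from where it was at the start of the episode above 0.04 m).
It fails at once if the wooden spatula is moved more than 4 cm (distance of rib_c from where it was at the start of the episode above 0.04 m).
Of m1, m2, m3, m4 only 2 to 4 are there at a start; the rules pass over those that are not, and their reading is None.
At some moment in a run one of m1, m2, m3, m4 may be knocked a few centimetres aside while the robot is not near it.
Once in a run the grip may slacken for a moment while it holds something.
It also fails if it takes over 210 s, if anything falls off the work surface, if the arm or the gripper's body presses on something with over 40 N, if the wrist force passes 120 N, or if a joint passes its speed limit or range.

ROBOT

A 6-joint arm with a two-finger parallel gripper is mounted at the origin on the work surface. World frame = base frame: x ahead of the robot, y to its left, z up, the work surface at z = 0. Lengths are in m, angles in rad, forces in N, time in s.
With the tool pointing down it reaches from about 0.325 to 0.875 m from the base axis. Payload 4.4 kg.
Tool frame: the origin (TCP) lies between the finger pads; the fingertips stand 19 mm ahead of it and the grasp point (between the pads) is the TCP; z points along the fingers, y is the line along which they close (so a half turn about z gives the same grasp; the last joint's range is limited). The gripper opens to 85 mm and grips with 20 to 120 N. Pads are 22 mm wide; open, the fingers measure 114 mm over their backs; the gripper's body (76 mm by 85 mm) begins 54 mm behind the grasp point. The pads swing forward as they close: fully open they stand 13 mm farther back than shut.
Start: joints at [-1.413, 0.207, 1.542, -0, 1.393, -0.15], TCP at [0.175, -0.548, 0.25] pointing down, gripper open.
Joint ranges: [-2.73, 2.73], [-0.86, 2.22], [0.23, 2.46], [-1.11, 4.25], [0.08, 2.63], [-2.82, 2.82]. Speed limits (rad/s): [2.79, 2.79, 3.14, 3.14, 3.14, 3.14].

INTERFACE

Orientations are given as [roll, pitch, yaw] about the fixed x, y, z axes, in that order (R = Rz(yaw) Ry(pitch) Rx(roll)).
In Python, from plant import read_state, viewer, order, spotter gives the robot as it stands.
- The arm moves only by the shell command python3 -m pendant 'ROWS' [OPENING]. ROWS is JSON, a list of rows, each a list of 2 entries, a list of its own where there are three numbers: the shift along the tool's x, y, z in mm, then the turn about the tool's z in rad. In form: [[[x, y, z], yaw], ...]. A call has 1 to 12 rows; each row shifts and turns the commanded pose from where the row before left it, along the tool's axes as they then stand; what a row does not reach is not made up. A row lasts 1/8 s, in which the tool goes at most 62.5 mm and 10.7 degrees, less where a joint would pass 70% of its speed; a pose out of reach is approached as far as the arm can. A call is refused whole if a number of a shift passes 62.5 or a number of a turn 0.188, either way. A call with a gripper value outside its range is refused whole. OPENING is the opening, from 0 (shut) to 1 (fully open), set as the call begins (- or left out, the last holds). The fingers move at their own pace and stop on an object; the grip force is fixed at half the most. Time passes only in rows, so rows that do not move let the fingers close. It gives the time, the measured TCP pose, the force, the opening and the grip force at its end, in the units of the state.
- read_state(): the state, without advancing time (a new reading comes with each control period).
- viewer.get_image(name): name is "scene" or "top"; returns a dict with "image" (480x640x3 uint8, red, green, blue), "range_z" (480x640 float32, m along the optical axis (not along the pixel's ray), 0 where there is no reading), "camera_matrix" (3x3 intrinsics, pixels), "distortion" ([k1, k2, p1, p2, k3] as OpenCV has them; the pictures are not rectified), "R" (3x3) and "t" (3): a world point X has camera coordinates R X + t. Camera axes: x right, y down, z forward; pixel columns grow to the right and rows downward; lengths in m; the calibration is good to about 2 mm. A picture is of the moment at which its call begins.
- order.hand_in(): hands the job in; it is judged then, once.
Trained networks look in a picture, given as the dict that the camera call returned (one of the last four; its "shot" number tells which), for a name from the list of things; names that differ only in an ending like _2 or _b are one class to them, and where a whole thing is asked for, a point or a joint stands for the part that bears it (a point fixed in the world has none). Each returns a list of dicts, best first, with "p" (0 to 1); they miss things now and then, are a little off and sometimes report something else, mostly with a low value. They report only what shows in the picture. A call takes as long as a camera call. They do not tell look-alikes from the thing itself.
- spotter.trace(picture, query): "region" (480x640 bool, what is visible of it) and "xy" ([column, row] in pixels, amid what is visible of it).
- spotter.tip_of(picture, query): "xy" ([column, row] in pixels: a listed point, or the origin of a listed thing).
The state is a dict: "time": time; "q": joint angles; "qvel": joint speeds; "joint_efforts": joint torques, N m; "tool_pos": TCP position; "tool_rot": TCP orientation; "contact_force": force on the tool from outside, world axes, zero at the start; "moment": the same for the moment, N m; "grip_width": opening from 0.0 (shut) to 1.0 (fully open); "gripper_force": force on a finger pad.
Only numpy, scipy, OpenCV 4.12 (cv2) and the standard library are available. Lean on these libraries where they do the work, as an engineer would, in place of code of your own. Each camera call takes 0.05 s, during which the arm holds its last target. There are 200 camera calls.

## Working session

There is one attempt and no reset: what is moved stays moved. The work goes in short steps, Python scripts to look and compute and a shell command to move; the robot and the scene stay as the last step left them, time stands still between calls to the robot, and variables do not carry over. Pictures are saved under pics/ and viewed, at most 14 in all, crops included, and the job is handed in when it is done.

```bash
mkdir -p pics; ls
cat > h.py <<'E'
import numpy as np, cv2
from plant import read_state, viewer, order, spotter
def world(im,u,v,z=None):
    """pixel -> world, on plane z, or by depth"""
    K=im["camera_matrix"];R=np.array(im["R"]);t=np.array(im["t"])
    n=cv2.undistortPoints(np.array([[[float(u),float(v)]]]),np.array(K),np.array(im["distortion"]))[0,0]
    d=R.T@np.array([n[0],n[1],1.]);c=-R.T@t
    if z is None:
        r=im["range_z"][int(round(v)),int(round(u))]; return c+d*r
    return c+d*(z-c[2])/d[2]
def cloud(im,m):
    v,u=np.nonzero(m&(im["range_z"]>0))
    n=cv2.undistortPoints(np.stack([u,v],1).astype(float)[:,None],np.array(im["camera_matrix"]),np.array(im["distortion"]))[:,0]
    r=im["range_z"][v,u][:,None]
    return (np.hstack([n,np.ones((len(n),1))])*r-np.array(im["t"]))@np.array(im["R"])
def save(im,name,box=None,s=1):
    a=im["image"]
    if box: a=a[box[1]:box[3],box[0]:box[2]]
    a=cv2.resize(a,None,fx=s,fy=s,interpolation=cv2.INTER_CUBIC)
    cv2.imwrite(f"pics/{name}.png",a[:,:,::-1])
E
python3 - <<'E'
from h import *
np.set_printoptions(precision=3,suppress=True)
print(read_state())
for c in ("top","scene"):
    im=viewer.get_image(c); save(im,c+"0")
    print(c, -np.array(im["R"]).T@im["t"])
    for q in "jar mouth cock_grip cock_axis cap_knob cap bat m1_c bowl_c prop_c rib_c".split():
        for f,n in((spotter.tip_of,"tip"),)+(((spotter.trace,"tr"),) if q in("m1_c","cap","bat") else ()):
            for d in f(im,q)[:7]:
                if d["p"]<.2: continue
                z=dict(jar=0,mouth=.117,cock_grip=.076,cock_axis=.076,cap_knob=.146,cap=.089,bat=0,m1_c=.01,bowl_c=.03,prop_c=.0325,rib_c=.005)[q]
                e=""
                if n=="tr":
                    p=cloud(im,d["region"]); e=(np.median(p,0),np.percentile(p[:,2],95), np.median(im["image"][d["region"]],0)) if len(p) else ""
                print(q,n,round(d["p"],2),np.round(d["xy"]),world(im,*d["xy"],z),e)
E
```

```text
pics
{'time': 0.0, 'q': array([-1.413,  0.207,  1.543,  0.   ,  1.393, -0.15 ]), 'qvel': array([-0.001, -0.002, -0.001,  0.   ,  0.002,  0.001]), 'joint_efforts': array([  0.   , -38.304, -29.16 ,  -0.   ,   0.01 ,  -0.   ]), 'tool_pos': array([ 0.175, -0.547,  0.249]), 'tool_rot': array([-3.139, -0.   ,  0.309]), 'contact_force': array([-0.582,  1.003,  0.413]), 'moment': array([-0.055, -0.003, -0.036]), 'gripper_force': 0.0, 'grip_width': 1.0042432386882925}
top [0.545 0.02  1.264]
jar tip 0.65 [413. 310.] [ 0.503 -0.207  0.   ] 
cock_grip tip 0.62 [408. 259.] [ 0.611 -0.184  0.076] 
cock_axis tip 0.83 [431. 262.] [ 0.604 -0.23   0.076] 
cap_knob tip 0.85 [427. 312.] [ 0.503 -0.208  0.146] 
cap tip 0.87 [425. 310.] [ 0.506 -0.214  0.089] 
cap tip 0.37 [429. 262.] [ 0.603 -0.224  0.089] 
cap tr 0.85 [425. 316.] [ 0.493 -0.214  0.089] (array([ 0.506, -0.205,  0.122]), np.float64(0.15885957946565812), array([125., 124., 128.]))
bat tip 0.77 [199. 330.] [0.46 0.26 0.  ] 
bat tr 0.87 [201. 327.] [0.468 0.257 0.   ] (array([0.461, 0.258, 0.012]), np.float64(0.015867216768729982), array([
[... 952 characters left out ...]
 -0.197,  0.123]), np.float64(0.15895123700643438), array([71., 72., 74.]))
bat tip 0.74 [491. 298.] [ 0.462  0.259 -0.   ] 
bat tr 0.89 [488. 299.] [0.467 0.256 0.   ] (array([0.473, 0.264, 0.013]), np.float64(0.015047396052009351), array([241., 219., 150.]))
m1_c tip 0.66 [256. 256.] [ 0.644 -0.119  0.01 ] 
m1_c tip 0.65 [301. 251.] [ 0.586 -0.063  0.01 ] 
m1_c tip 0.57 [374. 406.] [0.751 0.214 0.01 ] 
m1_c tr 0.71 [302. 253.] [ 0.59  -0.058  0.01 ] (array([ 0.596, -0.05 ,  0.02 ]), np.float64(0.02304948295025807), array([227., 225., 212.]))
bowl_c tip 0.66 [256. 324.] [ 0.76  -0.011  0.03 ] 
prop_c tip 0.82 [216. 261.] [ 0.707 -0.153  0.032] 
rib_c tip 0.71 [377. 405.] [0.745 0.216 0.005]
```

View pics/top0.png

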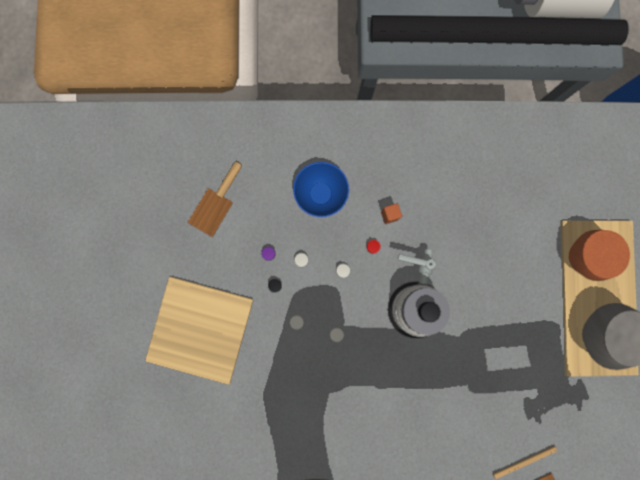

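View pics/scene0.png

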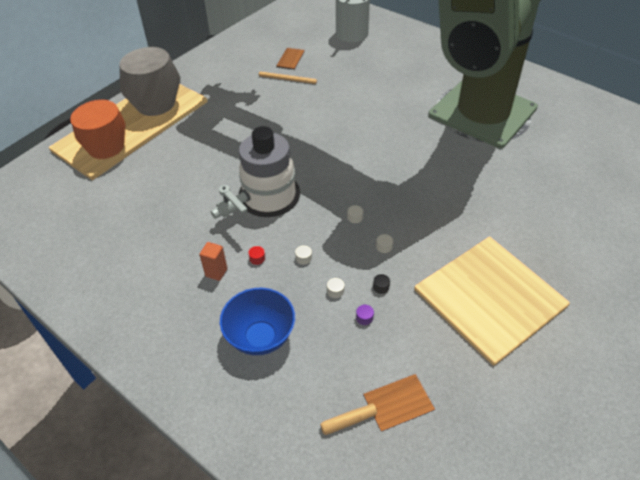

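The top view shows four white cylinders at (301,260), (343,270), and in the arm's shadow (296,323) and (337,335). The look-alikes, red (373,246), purple (268,253) and black (275,285), are not meant. The jar and cap are at (425,310), with the cock handle running from (431,262) to (400,257), i.e. shut. I'll confirm with one crop and refine the positions.

Run:
```python
from h import *
np.set_printoptions(precision=4,suppress=True)
im=viewer.get_image("top"); save(im,"crop1",(250,230,450,350),4)
for u,v in((301,260),(343,270),(296,323),(337,335)):
    for k in range(2):
        m=np.zeros((480,640),bool); m[v-14:v+15,u-14:u+15]=1
        p=cloud(im,m); p=p[(p[:,2]>.013)&(p[:,2]<.03)]
        w=world(im,u,v,.02)
        p=p[np.hypot(*(p-w)[:,:2].T)<.025]
    print("cyl",u,v,w,len(p),p.mean(0),(p.max(0)+p.min(0))/2, np.ptp(p,axis=0))
for c in("top","scene"):
    if c=="scene": im=viewer.get_image(c)
    P=cloud(im,np.ones((480,640),bool))
    k=P[(np.hypot(P[:,0]-.503,P[:,1]+.208)<.035)&(P[:,2]>.150)&(P[:,2]<.165)]
    print(c,"knob",len(k),k.mean(0),(k.max(0)+k.min(0))/2,np.ptp(k,axis=0))
    s=P[(np.hypot(P[:,0]-.503,P[:,1]+.208)<.06)&(P[:,2]>.112)&(P[:,2]<.128)]
    print("captop",len(s),s.mean(0),(s.max(0)+s.min(0))/2,np.ptp(s,axis=0))
    h=P[(np.hypot(P[:,0]-.605,P[:,1]+.215)<.08)&(P[:,2]>.068)&(P[:,2]<.09)&(P[:,0]>.57)]
    x=h.mean(0);U=np.linalg.svd(h-x)[2][0];t=(h-x)@U
    print("handle",len(h),x,U,x+U*t.min(),x+U*t.max(),h[:,2].min(),h[:,2].max())
    b=P[(np.abs(P[:,0]-.46)<.15)&(np.abs(P[:,1]-.26)<.15)&(P[:,2]>.008)&(P[:,2]<.017)]
    print("bat",len(b),cv2.minAreaRect(b[:,:2].astype(np.float32)))
```

```text
cyl 301 260 [0.6118 0.0379 0.02  ] 143 [0.612  0.0377 0.0199] [0.6128 0.0379 0.0192] [0.0281 0.026  0.0115]
cyl 343 270 [ 0.59   -0.0525  0.02  ] 151 [ 0.5889 -0.0524  0.0197] [ 0.589  -0.0525  0.0197] [0.0281 0.0262 0.0126]
cyl 296 323 [0.4769 0.0487 0.02  ] 150 [0.4781 0.0481 0.0198] [0.4779 0.0477 0.0204] [0.0278 0.0279 0.0117]
cyl 337 335 [ 0.4511 -0.0388  0.02  ] 152 [ 0.4514 -0.038   0.0201] [ 0.4518 -0.0378  0.0202] [0.0277 0.0279 0.0142]
top knob 308 [ 0.5045 -0.2098  0.1576] [ 0.5051 -0.21    0.1568] [0.0365 0.037  0.0133]
captop 1312 [ 0.5051 -0.209   0.1216] [ 0.5049 -0.211   0.1203] [0.0909 0.0916 0.0151]
handle 250 [ 0.6054 -0.2032  0.0794] [-0.2377 -0.9711  0.0219] [ 0.6152 -0.1631  0.0785] [ 0.5966 -0.2389  0.0802] 0.06906380013288994 0.0876508681261704
bat 7093 ((0.4563699960708618, 0.2609459459781647), (0.21857623755931854, 0.2966477870941162), 84.1233901977539)
scene knob 305 [ 0.5093 -0.2079  0.1574] [ 0.5065 -0.2103  0.1568] [0.0418 0.0413 0.0133]
captop 1077 [ 0.5162 -0.2003  0.1222] [ 0.5065 -0.2109  0.12  ] [0.0929 0.094  0.016 ]
handle 276 [ 0.6089 -0.2015  0.0807] [ 0.2234  0.9743 -0.0289] [ 0.5999 -0.2409  0.0819] [ 0.6179 -0.162   0.0795] 0.06844379003573348 0.08617470454781423
bat 10035 ((0.464193731546402, 0.25860777497291565), (0.1912582516670227, 0.19324840605258942), 74.55722045898438)
```

View pics/crop1.png

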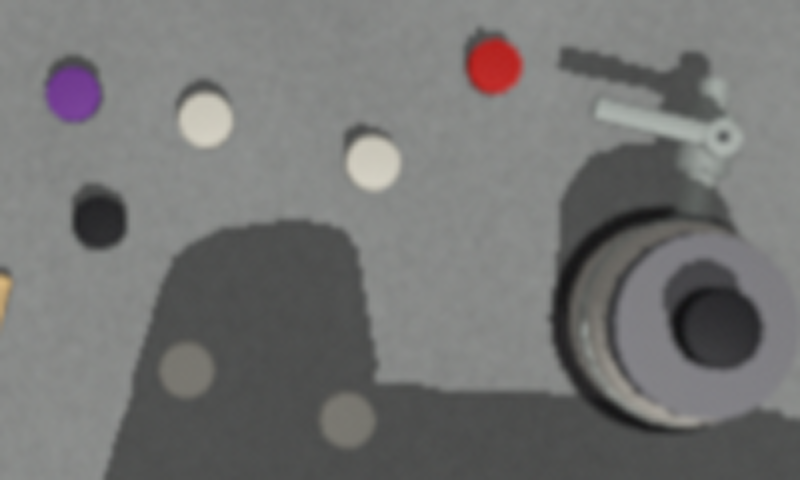

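The crop confirms four cream-white cylinders (two lit, two in shadow). Red, purple and black ones stay. First I'll open the cock, straddling the handle.

```bash
cat > go.py <<'E'
"""go.py x y z [yaw]: tool-frame shift (mm) and turn (rad) from measured pose"""
import sys, numpy as np
from plant import read_state
from scipy.spatial.transform import Rotation as Ro
s=read_state(); p=s["tool_pos"]; R=Ro.from_euler("xyz",s["tool_rot"]).as_matrix()
a=[float(v) for v in sys.argv[1:]]
print("pos",p.round(4),"rot",s["tool_rot"].round(3),"t",round(s["time"],1),"q",s["q"].round(2))
d=(np.array(a[:3])-p)*1000
print("shift now",(R.T@d).round(1))
if len(a)>3:
    dy=(s["tool_rot"][2]-a[3]+np.pi)%(2*np.pi)-np.pi
    R2=Ro.from_euler("xyz",[np.pi,0,a[3]]).as_matrix()
    print("turn",round(dy,3),"shift after turn",(R2.T@d).round(1))
E
python3 go.py .6100 -.1885 .16 1.34
```

```text
pos [ 0.1747 -0.5478  0.2503] rot [3.142 0.    0.309] t 1.6 q [-1.41  0.21  1.54 -0.    1.39 -0.15]
shift now [ 523.9 -210.1   90.3]
turn -1.031 shift after turn [449.4 341.5  90.3]
```

```bash
python3 -m pendant '[[[43.7,-17.5,0],0],[[43.7,-17.5,0],0],[[43.7,-17.5,0],0],[[43.7,-17.5,0],0],[[43.7,-17.5,0],0],[[43.7,-17.5,0],0],[[43.7,-17.5,0],0],[[43.7,-17.5,0],0],[[43.7,-17.5,0],0],[[43.7,-17.5,0],0],[[43.7,-17.5,0],0],[[43.7,-17.5,0],0]]' 0.25; python3 -m pendant '[[[0,0,0],-0.172],[[0,0,0],-0.172],[[0,0,0],-0.172],[[0,0,0],-0.172],[[0,0,0],-0.172],[[0,0,0],-0.172],[[0,0,30],0],[[0,0,30],0],[[0,0,0],0]]'; python3 go.py .6100 -.1885 .075 1.34
```

```text
time: 3.1
tool_pos: [0.6117, -0.1873, 0.2503]
tool_rot: [3.141, -0.0, 0.309]
contact_force: [0.3, 0.1, -0.2]
grip_width: 0.247
gripper_force: 0.0
time: 4.22
tool_pos: [0.6084, -0.1874, 0.1869]
tool_rot: [-3.134, -0.001, 1.341]
contact_force: [0.0, 0.6, -0.4]
grip_width: 0.248
gripper_force: 0.0
pos [ 0.6084 -0.1874  0.1869] rot [-3.134e+00 -1.000e-03  1.341e+00] t 4.2 q [-0.43  0.39  1.44 -0.    1.32 -0.2 ]
shift now [ -0.9   2.7 111.9]
turn 0.001 shift after turn [ -0.7   1.9 111.9]
```

```bash
python3 -m pendant '[[[-0.7,2,30],0],[[0,0,30],0],[[0,0,15],0],[[0,0,15],0],[[0,0,11],0],[[0,0,11],0],[[0,0,0],0]]' 0.3; python3 go.py .6100 -.1885 .075 1.34;python3 - <<'E'
from h import *
im=viewer.get_image("scene"); save(im,"s1",(150,80,350,230),4)
E
```

```text
time: 5.1
tool_pos: [0.6117, -0.1892, 0.0773]
tool_rot: [-3.14, -0.0, 1.341]
contact_force: [1.1, 0.4, -0.2]
grip_width: 0.299
gripper_force: 0.0
pos [ 0.6117 -0.1892  0.0773] rot [-3.14  -0.     1.341] t 5.1 q [-0.44  0.52  1.5  -0.    1.12 -0.21]
shift now [ 0.3 -1.8  2.3]
turn 0.001 shift after turn [ 0.3 -1.8  2.3]
```

View pics/s1.png

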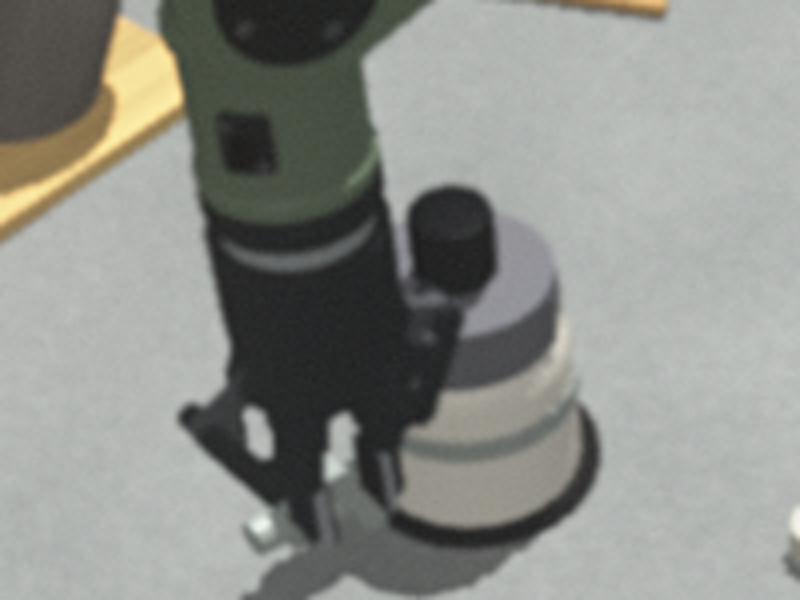

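The picture shows the bar between the fingers. Swinging open now.

```bash
python3 -m pendant '[[[-0.7,7.8,0],0.1745],[[-0.7,7.8,0],0.1745],[[-0.7,7.8,0],0.1745],[[-0.7,7.8,0],0.1745],[[-0.7,7.8,0],0.1745],[[-0.7,7.8,0],0.1745],[[-0.7,7.8,0],0.1745],[[-0.7,7.8,0],0.1745],[[-0.7,7.8,0],0.1745],[[0,4,0],0],[[0,3,0],0],[[0,0,0],0]]'; python3 go.py .6433 -.2423 .075 -0.23
```

```text
time: 6.65
tool_pos: [0.6448, -0.245, 0.0781]
tool_rot: [-3.133, 0.002, -0.225]
contact_force: [1.4, 12.8, 0.8]
grip_width: 0.301
gripper_force: 6.2
pos [ 0.6448 -0.245   0.0781] rot [-3.133e+00  2.000e-03 -2.250e-01] t 6.7 q [-0.49  0.61  1.36  0.01  1.18  1.3 ]
shift now [-2.  -2.3  3.2]
turn 0.005 shift after turn [-2.  -2.3  3.1]
```

```bash
python3 -m pendant '[[[0,-4,0],0],[[0,0,-30],0],[[0,0,-40],0],[[0,0,-50],0],[[0,0,-45],0],[[0,0,0],0]]'
python3 - <<'E'
from h import *
np.set_printoptions(precision=4,suppress=True)
im=viewer.get_image("scene"); save(im,"s2")
P=cloud(im,np.ones((480,640),bool))
h=P[(np.hypot(P[:,0]-.60,P[:,1]+.232)<.08)&(P[:,2]>.068)&(P[:,2]<.09)&(P[:,0]>.57)]
x=h.mean(0);U=np.linalg.svd(h-x)[2][0];t=(h-x)@U
print("handle",len(h),x,U,x+U*t.min(),x+U*t.max())
E
python3 go.py .505 -.210 .25 1.34
```

```text
time: 7.4
tool_pos: [0.6483, -0.2487, 0.2512]
tool_rot: [3.137, -0.014, -0.227]
contact_force: [-0.1, -0.6, -0.0]
grip_width: 0.301
gripper_force: 0.0
handle 322 [ 0.6293 -0.2323  0.0804] [ 0.9799 -0.1987 -0.0175] [ 0.5922 -0.2248  0.0811] [ 0.6694 -0.2404  0.0797]
pos [ 0.6468 -0.2478  0.2476] rot [ 3.139 -0.008 -0.228] t 7.5 q [-0.49  0.45  1.23 -0.    1.45  1.31]
shift now [-146.6   -4.8   -3.5]
turn -1.568 shift after turn [   4.4 -146.7   -2.4]
```

View pics/s2.png

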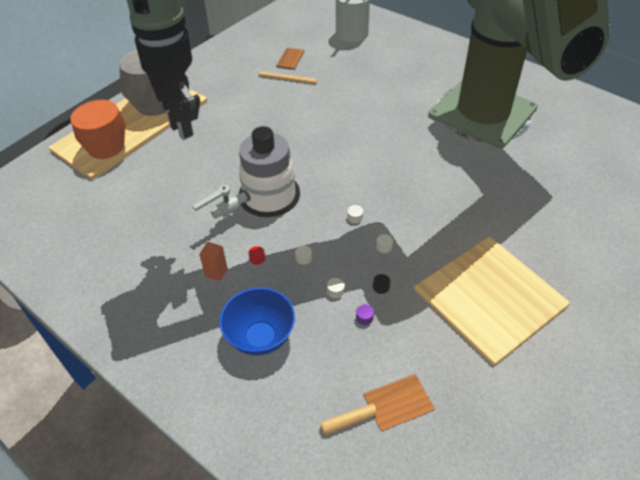

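Handle now runs (228,189)→(195,207), along the pipe: open. Next the cap: wind the wrist up, descend over the knob and grip.

```bash
python3 -m pendant '[[[-36.6,-1.2,0],0],[[-36.6,-1.2,0],0],[[-36.6,-1.2,0],0],[[-36.8,-1.2,0],0],[[0,0,0],0.162],[[0,0,0],0.162],[[0,0,0],0.162],[[0,0,0],0.162],[[0,0,0],0.162],[[0,0,0],0.162],[[0,0,0],0.162],[[0,0,0],0.162]]' 1; python3 -m pendant '[[[0,0,0],0]]'; python3 go.py .505 -.210 .148
```

```text
time: 8.95
tool_pos: [0.5025, -0.2083, 0.2416]
tool_rot: [3.139, 0.001, -1.53]
contact_force: [-0.7, -0.2, -1.2]
grip_width: 1.002
gripper_force: 0.0
time: 9.07
tool_pos: [0.5026, -0.2082, 0.2418]
tool_rot: [3.139, 0.001, -1.523]
contact_force: [0.1, -0.2, -0.8]
grip_width: 1.001
gripper_force: 0.0
pos [ 0.5026 -0.2082  0.2418] rot [ 3.139e+00  1.000e-03 -1.523e+00] t 9.1 q [-0.55  0.15  1.63 -0.    1.37  2.54]
shift now [ 2.  -2.5 93.8]
```

```bash
python3 -m pendant '[[[2,-2.5,30],0],[[0,0,30],0],[[0,0,20],0],[[0,0,13],0],[[0,0,0],0]]'; python3 -m pendant '[[[0,0,0],0],[[0,0,0],0],[[0,0,0],0],[[0,0,0],0],[[0,0,0],0],[[0,0,0],0]]' 0; python3 go.py .505 -.210 .148
```

```text
time: 9.7
tool_pos: [0.5051, -0.2099, 0.1489]
tool_rot: [3.139, 0.002, -1.524]
contact_force: [0.2, 0.2, 0.5]
grip_width: 0.999
gripper_force: 0.0
time: 10.45
tool_pos: [0.5068, -0.2109, 0.1516]
tool_rot: [-3.139, -0.002, -1.526]
contact_force: [-0.0, 0.0, 5.9]
grip_width: 0.444
gripper_force: 61.3
pos [ 0.5068 -0.2109  0.1516] rot [-3.139e+00 -2.000e-03 -1.526e+00] t 10.4 q [-0.55  0.25  1.7  -0.    1.18  2.54]
shift now [-0.9  1.8  3.6]
```

```bash
python3 -m pendant '[[[0,0,-0.5],-0.18],[[0,0,-0.26],-0.18],[[0,0,-0.26],-0.18],[[0,0,-0.26],-0.18],[[0,0,-0.26],-0.18],[[0,0,-0.26],-0.18],[[0,0,-0.26],-0.18],[[0,0,-0.26],-0.18]]'; python3 -m pendant '[[[0,0,-0.26],-0.18],[[0,0,-0.26],-0.18],[[0,0,-0.26],-0.18],[[0,0,-0.26],-0.18],[[0,0,-0.26],-0.18],[[0,0,-0.26],-0.18],[[0,0,-0.26],-0.18],[[0,0,-0.26],-0.18],[[0,0,-0.26],-0.18],[[0,0,-0.26],-0.18]]';  python3 -m pendant '[[[0,0,-0.26],-0.18],[[0,0,-0.26],-0.18],[[0,0,-0.26],-0.18],[[0,0,-0.26],-0.18],[[0,0,-0.26],-0.18],[[0,0,-0.26],-0.18],[[0,0,-0.26],-0.18],[[0,0,-0.26],-0.18],[[0,0,-0.26],-0.18],[[0,0,-0.26],-0.18]]'; python3 go.py .505 -.210 .154; python3 -c "
from plant import read_state;print(read_state()['moment'])"
```

```text
time: 11.45
tool_pos: [0.5046, -0.2108, 0.152]
tool_rot: [3.141, 0.003, -0.08]
contact_force: [-3.4, -1.6, 1.3]
grip_width: 0.45
gripper_force: 61.0
time: 12.7
tool_pos: [0.5056, -0.2122, 0.155]
tool_rot: [-3.141, 0.003, 1.72]
contact_force: [0.5, -4.7, -2.3]
grip_width: 0.452
gripper_force: 60.8
time: 13.95
tool_pos: [0.5063, -0.211, 0.1574]
tool_rot: [-3.14, 0.001, -2.763]
contact_force: [2.1, -2.6, -2.6]
grip_width: 0.448
gripper_force: 60.6
pos [ 0.5063 -0.211   0.1574] rot [-3.140e+00  1.000e-03 -2.763e+00] t 13.9 q [-0.55  0.24  1.7  -0.    1.2  -2.5 ]
shift now [0.8 1.4 3.4]
[-0.42946063 -0.37644413 -0.04850067]
```

```bash
python3 -m pendant '[[[0,0,0],0],[[0,0,0],0],[[0,0,0],0],[[0,0,0],0],[[0,0,0],0.18],[[0,0,0],0.18],[[0,0,0],0.18],[[0,0,0],0.18],[[0,0,0],0.18],[[0,0,0],0.18],[[0,0,0],0.18],[[0,0,0],0.18]]' 0.8; python3 -m pendant '[[[0,0,0],0.18],[[0,0,0],0.18],[[0,0,0],0.18],[[0,0,0],0.18],[[0,0,0],0.18],[[0,0,0],0.18],[[0,0,0],0.18],[[0,0,0],0.18],[[0,0,0],0.18],[[0,0,0],0.18]]';  python3 -m pendant '[[[0,0,0],0.18],[[0,0,0],0.18],[[0,0,0],0.18],[[0,0,0],0.18],[[0,0,0],0.18],[[0,0,0],0.18],[[0,0,0],0.18],[[0,0,0],0.18],[[0,0,0],0.18],[[0,0,0],0.18],[[0,0,0],0]]'; python3 -m pendant '[[[0,0,0],0],[[0,0,0],0],[[0,0,0],0],[[0,0,0],0],[[0,0,0],0],[[0,0,0],0]]' 0;python3 go.py .505 -.210 .154
```

```text
time: 15.45
tool_pos: [0.5059, -0.2103, 0.1578]
tool_rot: [3.142, -0.0, 2.068]
contact_force: [-0.4, -0.3, -0.2]
grip_width: 0.798
gripper_force: 0.0
time: 16.7
tool_pos: [0.5059, -0.2102, 0.1578]
tool_rot: [-3.142, 0.0, 0.268]
contact_force: [0.2, -0.1, 0.2]
grip_width: 0.8
gripper_force: 0.0
time: 18.08
tool_pos: [0.5059, -0.2103, 0.1578]
tool_rot: [-3.142, 0.0, -1.524]
contact_force: [-0.2, 0.1, -0.7]
grip_width: 0.8
gripper_force: 0.0
time: 18.82
tool_pos: [0.5063, -0.2103, 0.1581]
tool_rot: [-3.141, -0.0, -1.526]
contact_force: [1.0, 1.6, 1.2]
grip_width: 0.448
gripper_force: 60.1
pos [ 0.5063 -0.2103  0.1581] rot [-3.141 -0.    -1.526] t 18.8 q [-0.55  0.24  1.7   0.    1.2   2.54]
shift now [-0.4  1.2  4.1]
```

```bash
python3 -m pendant '[[[0,0,-0.26],-0.18],[[0,0,-0.26],-0.18],[[0,0,-0.26],-0.18],[[0,0,-0.26],-0.18],[[0,0,-0.26],-0.18],[[0,0,-0.26],-0.18],[[0,0,-0.26],-0.18],[[0,0,-0.26],-0.18]]'; python3 -m pendant '[[[0,0,-0.26],-0.18],[[0,0,-0.26],-0.18],[[0,0,-0.26],-0.18],[[0,0,-0.26],-0.18],[[0,0,-0.26],-0.18],[[0,0,-0.26],-0.18],[[0,0,-0.26],-0.18],[[0,0,-0.26],-0.18],[[0,0,-0.26],-0.18],[[0,0,-0.26],-0.18]]';  python3 -m pendant '[[[0,0,-0.26],-0.18],[[0,0,-0.26],-0.18],[[0,0,-0.26],-0.18],[[0,0,-0.26],-0.18],[[0,0,-0.26],-0.18],[[0,0,-0.26],-0.18],[[0,0,-0.26],-0.18],[[0,0,-0.26],-0.18],[[0,0,-0.26],-0.18],[[0,0,-0.26],-0.18],[[0,0,-0.26],-0.18]]'; python3 go.py .505 -.210 .154; python3 -c "
from plant import read_state;print(read_state()['moment'])
from h import *
im=viewer.get_image('scene');save(im,'s3',(150,60,350,210),3)"
```

```text
time: 19.82
tool_pos: [0.5056, -0.2112, 0.1601]
tool_rot: [3.14, 0.0, -0.081]
contact_force: [-0.1, -0.5, 0.1]
grip_width: 0.447
gripper_force: 60.4
time: 21.08
tool_pos: [0.506, -0.2119, 0.1628]
tool_rot: [3.141, 0.003, 1.719]
contact_force: [0.3, -2.1, -0.2]
grip_width: 0.446
gripper_force: 60.7
time: 22.45
tool_pos: [0.5059, -0.2116, 0.1656]
tool_rot: [-3.139, -0.001, -2.584]
contact_force: [0.4, -1.7, 0.0]
grip_width: 0.45
gripper_force: 60.8
pos [ 0.5059 -0.2116  0.1656] rot [-3.139e+00 -1.000e-03 -2.584e+00] t 22.4 q [-0.55  0.23  1.69 -0.    1.21 -2.68]
shift now [-0.1  1.9 11.6]
[-0.3308976  -0.03660677 -0.15014957]
```

View pics/s3.png

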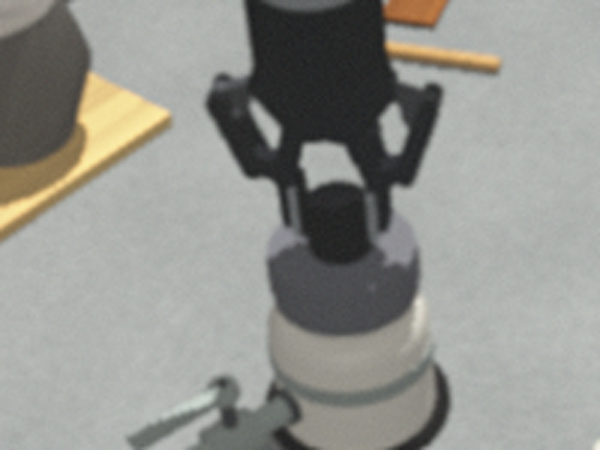

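The cap has risen and is held squarely, and the handle is still open. One more regrip and a shorter stroke.

```bash
python3 -m pendant '[[[0,0,0],0],[[0,0,0],0],[[0,0,0],0],[[0,0,0],0],[[0,0,0],0.18],[[0,0,0],0.18],[[0,0,0],0.18],[[0,0,0],0.18],[[0,0,0],0.18],[[0,0,0],0.18],[[0,0,0],0.18],[[0,0,0],0.18]]' 0.8; python3 -m pendant '[[[0,0,0],0.18],[[0,0,0],0.18],[[0,0,0],0.18],[[0,0,0],0.18],[[0,0,0],0.18],[[0,0,0],0.18],[[0,0,0],0.18],[[0,0,0],0.18],[[0,0,0],0.18],[[0,0,0],0.18],[[0,0,0],0.18],[[0,0,0],0]]'; python3 -m pendant '[[[0,0,0],0],[[0,0,0],0],[[0,0,0],0],[[0,0,0],0],[[0,0,0],0],[[0,0,0],0]]' 0
python3 -m pendant '[[[0,0,-0.26],-0.18],[[0,0,-0.26],-0.18],[[0,0,-0.26],-0.18],[[0,0,-0.26],-0.18],[[0,0,-0.26],-0.18],[[0,0,-0.26],-0.18],[[0,0,-0.26],-0.18],[[0,0,-0.26],-0.18]]'; python3 -m pendant '[[[0,0,-0.26],-0.18],[[0,0,-0.26],-0.18],[[0,0,-0.26],-0.18],[[0,0,-0.26],-0.18],[[0,0,-0.26],-0.18],[[0,0,-0.26],-0.18],[[0,0,-0.26],-0.18],[[0,0,-1],0],[[0,0,-1],0]]';  python3 go.py .505 -.210 .26
```

```text
time: 24.0
tool_pos: [0.5059, -0.2103, 0.1653]
tool_rot: [-3.142, -0.0, 2.248]
contact_force: [0.6, -0.1, -0.2]
grip_width: 0.797
gripper_force: 0.0
time: 25.5
tool_pos: [0.5059, -0.2103, 0.1653]
tool_rot: [-3.141, 0.0, 0.276]
contact_force: [0.9, -0.3, 0.0]
grip_width: 0.801
gripper_force: 0.0
time: 26.25
tool_pos: [0.5063, -0.2108, 0.1658]
tool_rot: [3.14, -0.001, 0.274]
contact_force: [1.0, -2.0, 1.9]
grip_width: 0.45
gripper_force: 60.4
time: 27.25
tool_pos: [0.5053, -0.2098, 0.1677]
tool_rot: [-3.14, -0.002, 1.719]
contact_force: [-2.1, 0.7, 5.5]
grip_width: 0.45
gripper_force: 61.0
time: 28.38
tool_pos: [0.5053, -0.2106, 0.1702]
tool_rot: [-3.141, -0.001, 2.972]
contact_force: [0.3, -5.7, -4.4]
grip_width: 0.448
gripper_force: 60.7
pos [ 0.5053 -0.2106  0.1702] rot [-3.141e+00 -1.000e-03  2.972e+00] t 28.4 q [-0.55  0.23  1.69 -0.    1.22 -1.95]
shift now [  0.5   0.5 -89.8]
```

```bash
python3 -m pendant '[[[0,0,-0.26],-0.18],[[0,0,-0.26],-0.18],[[0,0,-0.26],-0.18],[[0,0,-2],0],[[0,0,-1],0]]';  python3 go.py .505 -.210 .26
```

```text
time: 29.0
tool_pos: [0.5054, -0.2111, 0.1737]
tool_rot: [-3.141, -0.002, -2.771]
contact_force: [0.9, -7.0, -6.1]
grip_width: 0.445
gripper_force: 60.8
pos [ 0.5054 -0.2111  0.1737] rot [-3.141e+00 -2.000e-03 -2.771e+00] t 29.0 q [-0.55  0.23  1.69 -0.    1.23 -2.49]
shift now [  0.1   1.1 -86.3]
```

```bash
python3 -m pendant '[[[0,0,-2],0],[[0,0,-2],0],[[0,0,0],0]]';python3 -m pendant '[[[0,0,-3],0],[[0,0,-3],0],[[0,0,0],0]]'
```

```text
time: 29.38
tool_pos: [0.5057, -0.2105, 0.1783]
tool_rot: [3.141, -0.001, -2.771]
contact_force: [0.4, -3.3, -1.6]
grip_width: 0.446
gripper_force: 61.0
time: 29.75
tool_pos: [0.5059, -0.2096, 0.1851]
tool_rot: [3.141, 0.0, -2.769]
contact_force: [0.1, -0.8, -2.4]
grip_width: 0.446
gripper_force: 61.2
```

```bash
python3 -m pendant '[[[0,0,-20],0],[[0,0,-20],0],[[0,0,-20],0],[[0,0,0],0]]';python3 go.py .462 .259 .2
```

```text
time: 30.25
tool_pos: [0.5071, -0.2107, 0.2469]
tool_rot: [-3.139, 0.003, -2.769]
contact_force: [0.4, 0.2, -2.2]
grip_width: 0.448
gripper_force: 61.3
pos [ 0.5071 -0.2107  0.2469] rot [-3.139e+00  3.000e-03 -2.769e+00] t 30.2 q [-0.55  0.15  1.61  0.    1.37 -2.5 ]
shift now [-129.   453.9   45.9]
```

```bash
python3 -m pendant '[[[-11,38,0],0],[[-11,38,0],0],[[-11,38,0],0],[[-11,38,0],0],[[-11,38,0],0],[[-11,38,0],0],[[-11,38,0],0],[[-11,38,0],0],[[-11,38,0],0],[[-11,38,0],0],[[-11,38,0],0],[[-8,36,0],0]]';python3 -m pendant '[[[0,0,0],0],[[0,0,0],0]]';python3 go.py .462 .259 .08
python3 - <<'E'
from h import *
im=viewer.get_image("scene"); save(im,"s4")
E
```

```text
time: 31.75
tool_pos: [0.4597, 0.2607, 0.2435]
tool_rot: [3.141, -0.002, -2.769]
contact_force: [0.2, -0.3, -2.2]
grip_width: 0.45
gripper_force: 61.4
time: 32.0
tool_pos: [0.4601, 0.2591, 0.2439]
tool_rot: [-3.141, -0.002, -2.768]
contact_force: [-0.2, -0.8, -2.8]
grip_width: 0.444
gripper_force: 61.5
pos [0.4601 0.2591 0.2439] rot [-3.141e+00 -2.000e-03 -2.768e+00] t 32.0 q [ 0.35  0.11  1.66 -0.    1.37 -1.59]
shift now [ -2.1  -0.7 163.8]
```

View pics/s4.png

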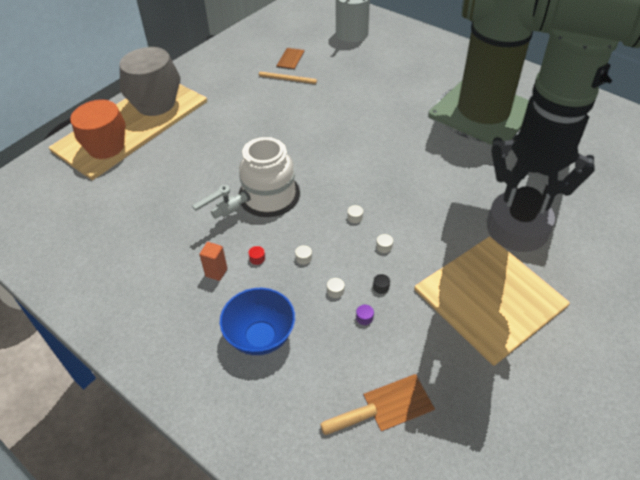

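The cap hangs level in the gripper over the bat (490,300), and the jar mouth (265,152) is open. Lowering.

```bash
python3 -m pendant '[[[-2,-0.7,30],0],[[0,0,40],0],[[0,0,40],0],[[0,0,30],0],[[0,0,20],0],[[0,0,0],0]]';python3 -m pendant '[[[0,0,2],0],[[0,0,2],0],[[0,0,2],0],[[0,0,0],0]]'
```

```text
time: 32.8
tool_pos: [0.4614, 0.2578, 0.083]
tool_rot: [-3.142, -0.005, -2.771]
contact_force: [-0.6, 0.6, -3.1]
grip_width: 0.45
gripper_force: 61.5
time: 33.3
tool_pos: [0.4629, 0.2596, 0.0792]
tool_rot: [-3.142, 0.0, -2.769]
contact_force: [-1.4, 0.1, -2.7]
grip_width: 0.449
gripper_force: 61.5
```

```bash
python3 -m pendant '[[[0,0,1.5],0],[[0,0,1.5],0],[[0,0,1],0],[[0,0,0],0]]';python3 -m pendant '[[[0,0,1],0],[[0,0,1],0],[[0,0,0],0]]'
```

```text
time: 33.8
tool_pos: [0.4629, 0.2597, 0.0759]
tool_rot: [3.142, -0.0, -2.769]
contact_force: [-3.0, 0.3, 5.2]
grip_width: 0.449
gripper_force: 62.4
time: 34.17
tool_pos: [0.4629, 0.2598, 0.0758]
tool_rot: [-3.141, -0.001, -2.768]
contact_force: [-8.8, -2.2, 18.2]
grip_width: 0.447
gripper_force: 63.9
```

```bash
python3 -m pendant '[[[0,0,-2],0],[[0,0,0],0],[[0,0,0],0]]';python3 -m pendant '[[[0,0,0],0],[[0,0,0],0],[[0,0,0],0],[[0,0,0],0],[[0,0,-20],0],[[0,0,-40],0],[[0,0,-50],0],[[0,0,-30],0],[[0,0,0],0]]' 1
python3 - <<'E'
from h import *
np.set_printoptions(precision=4,suppress=True)
im=viewer.get_image("scene"); save(im,"s5",(180,100,600,400),1.9)
P=cloud(im,np.ones((480,640),bool))
k=P[(np.hypot(P[:,0]-.462,P[:,1]-.259)<.05)&(P[:,2]>.074)&(P[:,2]<.1)]
print("knob",len(k),(k.max(0)+k.min(0))/2,k.max(0))
for u,v in((303,255),(335,288),(384,243),(355,214)):
    w=world(im,u,v,.015); p=P[(np.hypot(*(P-w)[:,:2].T)<.03)&(P[:,2]>.0155)&(P[:,2]<.03)]
    print(u,v,len(p),(p.max(0)+p.min(0))/2)
E
python3 go.py .478 .048 .25
```

```text
time: 34.55
tool_pos: [0.4634, 0.2599, 0.0759]
tool_rot: [3.142, 0.001, -2.769]
contact_force: [-3.7, -0.6, 7.0]
grip_width: 0.445
gripper_force: 62.5
time: 35.67
tool_pos: [0.465, 0.2603, 0.2184]
tool_rot: [-3.141, 0.007, -2.769]
contact_force: [0.5, -0.2, -1.4]
grip_width: 1.003
gripper_force: 0.0
knob 419 [0.467  0.2616 0.0797] [0.4865 0.2807 0.0853]
303 255 187 [ 0.5927 -0.0536  0.0202]
335 288 221 [0.6155 0.0376 0.0197]
384 243 192 [0.4813 0.0474 0.02  ]
355 214 168 [ 0.4547 -0.0382  0.0202]
pos [0.4635 0.2598 0.216 ] rot [-3.142e+00  3.000e-03 -2.769e+00] t 35.7 q [ 0.35  0.14  1.69  0.    1.31 -1.6 ]
shift now [  63.5 -202.5  -34.1]
```

View pics/s5.png

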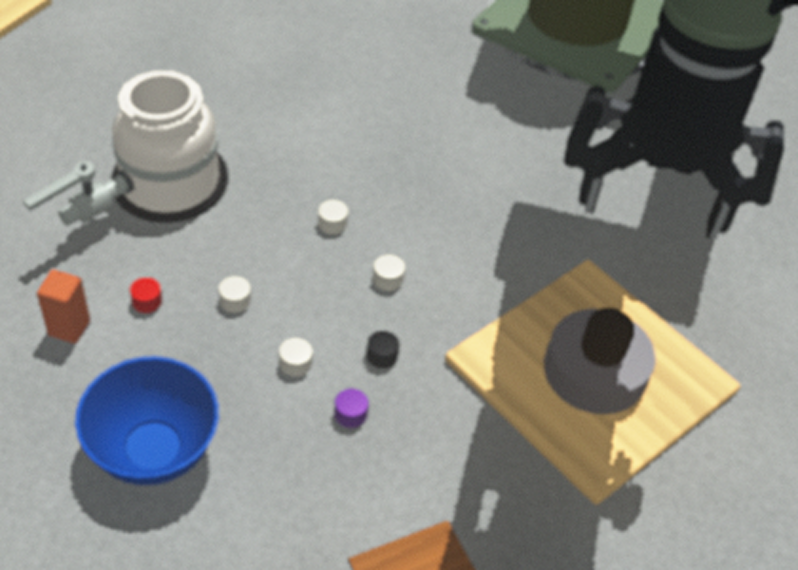

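The cap stands upright mid-bat at about (600,355) in the crop; all four whites are still in place. Picking the nearest one first.

```bash
python3 -m pendant '[[[15,-50,0],0],[[15,-50,0],0],[[16,-51,0],0],[[16,-51,0],0],[[0,0,40],0],[[0,0,40],0],[[0,0,0],0]]' 0.6;python3 go.py .480 .048 .024
```

```text
time: 36.6
tool_pos: [0.4738, 0.0489, 0.13]
tool_rot: [3.136, -0.011, -2.769]
contact_force: [-0.9, -0.2, 0.3]
grip_width: 0.598
gripper_force: 0.0
pos [0.4738 0.0489 0.13  ] rot [ 3.136 -0.011 -2.769] t 36.6 q [-0.08  0.15  1.88  0.    1.12 -2.02]
shift now [ -6.6  -3.7 105.9]
```

```bash
python3 -m pendant '[[[-4,-2,30],0],[[0,0,30],0],[[0,0,20],0],[[0,0,0],0]]';python3 go.py .480 .048 .024
```

```text
time: 37.1
tool_pos: [0.4821, 0.0488, 0.0543]
tool_rot: [3.14, -0.003, -2.768]
contact_force: [-0.3, -0.6, 0.7]
grip_width: 0.599
gripper_force: 0.0
pos [0.4821 0.0488 0.0543] rot [ 3.140e+00 -3.000e-03 -2.768e+00] t 37.1 q [-0.08  0.28  1.91 -0.    0.95 -2.02]
shift now [ 2.1 -0.  30.3]
```

```bash
python3 -m pendant '[[[1.5,0,15],0],[[0,0,14],0],[[0,0,0],0],[[0,0,0],0]]';python3 go.py .480 .048 .024;python3 -m pendant '[[[0,0,0],0],[[0,0,0],0],[[0,0,0],0],[[0,0,0],0],[[0,0,0],0]]' 0; python3 -m pendant '[[[0,0,-30],0],[[0,0,-50],0],[[0,0,-50],0],[[0,0,-30],0],[[0,0,0],0]]'; python3 go.py .505 -.210 .19
```

```text
time: 37.6
tool_pos: [0.4819, 0.0479, 0.0261]
tool_rot: [-3.142, 0.0, -2.769]
contact_force: [0.6, 0.9, -0.3]
grip_width: 0.598
gripper_force: 0.0
pos [0.4819 0.0479 0.0261] rot [-3.142  0.    -2.769] t 37.6 q [-0.08  0.33  1.92  0.    0.88 -2.02]
shift now [1.7 0.8 2.1]
time: 38.22
tool_pos: [0.4825, 0.0479, 0.0269]
tool_rot: [-3.141, 0.001, -2.769]
contact_force: [-1.2, 0.3, 5.4]
grip_width: 0.316
gripper_force: 59.0
time: 38.85
tool_pos: [0.4839, 0.0478, 0.1888]
tool_rot: [-3.139, 0.006, -2.769]
contact_force: [-0.4, -0.6, 0.0]
grip_width: 0.32
gripper_force: 59.1
pos [0.4839 0.0478 0.1888] rot [-3.139  0.006 -2.769] t 38.9 q [-0.08  0.08  1.83  0.    1.23 -2.02]
shift now [  74.2 -247.8   -0.9]
```

```bash
python3 -m pendant '[[[15,-50,0],0],[[15,-50,0],0],[[15,-50,0],0],[[15,-50,0],0],[[14.5,-48,0],0],[[0,0,0],0],[[0,0,0],0]]';python3 go.py .506 -.2105 .142
```

```text
time: 39.72
tool_pos: [0.5014, -0.2094, 0.1839]
tool_rot: [3.138, -0.002, -2.77]
contact_force: [-0.1, -0.3, -0.3]
grip_width: 0.319
gripper_force: 59.3
pos [ 0.5014 -0.2094  0.1839] rot [ 3.138e+00 -2.000e-03 -2.770e+00] t 39.7 q [-0.56  0.21  1.69  0.    1.25 -2.5 ]
shift now [-3.9 -2.9 41.9]
```

```bash
python3 -m pendant '[[[-3.9,-2.9,20],0],[[0,0,15],0],[[0,0,7],0],[[0,0,0],0],[[0,0,0],0]]';python3 go.py .506 -.2105 .142; python3 -m pendant '[[[0,0,0],0],[[0,0,0],0],[[0,0,0],0],[[0,0,0],0]]' 0.6; python3 -m pendant '[[[0,0,-40],0],[[0,0,-20],0],[[0,0,0],0]]'; python3 go.py .453 -.038 .10
```

```text
time: 40.35
tool_pos: [0.5078, -0.2115, 0.1446]
tool_rot: [-3.141, 0.001, -2.769]
contact_force: [-0.6, 1.2, -0.5]
grip_width: 0.325
gripper_force: 59.3
pos [ 0.5078 -0.2115  0.1446] rot [-3.141e+00  1.000e-03 -2.769e+00] t 40.4 q [-0.55  0.26  1.7   0.    1.17 -2.5 ]
shift now [1.3 1.6 2.6]
time: 40.85
tool_pos: [0.5074, -0.2116, 0.1442]
tool_rot: [-3.141, 0.0, -2.769]
contact_force: [-0.5, 0.5, 0.2]
grip_width: 0.597
gripper_force: 0.0
time: 41.22
tool_pos: [0.5087, -0.2123, 0.2061]
tool_rot: [-3.138, 0.003, -2.769]
contact_force: [-0.7, -0.5, 0.1]
grip_width: 0.598
gripper_force: 0.0
pos [ 0.5087 -0.2123  0.2061] rot [-3.138e+00  3.000e-03 -2.769e+00] t 41.2 q [-0.55  0.19  1.65  0.    1.29 -2.5 ]
shift now [-11.3 183.  105.5]
```

Second cylinder B; I verify its position with the top camera (it may have been knocked) once beside it.

```bash
cat > cyl.py <<'E'
from h import *
import sys
np.set_printoptions(precision=4,suppress=True)
J=np.array([.506,-.2105])
for c in("scene","top"):
    im=viewer.get_image(c); P=cloud(im,np.ones((480,640),bool)).reshape(-1,3)
    v,u=np.nonzero(im["range_z"]>0); col=im["image"][v,u].astype(int)
    w=(col.max(1)-col.min(1)<45)&(P[:,2]>.0145)&(P[:,2]<.027)&(abs(P[:,0]-.55)<.2)&(abs(P[:,1])<.17)&(np.hypot(*(P[:,:2]-J).T)>.08)
    g=np.zeros((480,640),np.uint8); g[v[w],u[w]]=1
    n,l,st,ce=cv2.connectedComponentsWithStats(g)
    for i in range(1,n):
        if st[i,4]<60: continue
        k=l[v,u]==i; q=P[k&w]
        print(c,"white/black",ce[i].round(),"n",st[i,4],"mid",(q.max(0)+q.min(0))/2,"size",np.ptp(q,axis=0)[:2],"rgb",np.median(col[k],0))
    m=(np.hypot(*(P[:,:2]-J).T)<.026)&(P[:,2]<.11)
    if c=="top": print("in jar z",np.histogram(P[m,2],[0,.008,.018,.028,.038,.05,.11]))
E
python3 -m pendant '[[[-3,46,10],0],[[-3,46,20],0],[[-3,46,20],0],[[-2.3,45,20],0],[[0,0,0],0],[[0,0,0],0]]'; python3 cyl.py;python3 go.py .453 -.038 .06
```

```text
time: 41.98
tool_pos: [0.4512, -0.0371, 0.1336]
tool_rot: [-3.141, -0.001, -2.768]
contact_force: [-0.1, -1.1, -0.2]
grip_width: 0.602
gripper_force: 0.0
scene white/black [354. 212.] n 171 mid [ 0.4543 -0.0383  0.0199] size [0.0306 0.0289] rgb [240. 239. 230.]
scene white/black [303. 252.] n 193 mid [ 0.5919 -0.0543  0.0202] size [0.0307 0.0316] rgb [139. 137. 128.]
scene white/black [381. 281.] n 218 mid [0.5597 0.0945 0.0197] size [0.0329 0.0293] rgb [44.5 44.  43. ]
scene white/black [335. 286.] n 226 mid [0.6148 0.0371 0.0199] size [0.0323 0.03  ] rgb [136. 134. 124.]
top white/black [301. 260.] n 144 mid [0.6129 0.0379 0.0203] size [0.0284 0.0259] rgb [118. 116. 109.]
top white/black [343. 271.] n 153 mid [ 0.589  -0.0516  0.0202] size [0.0282 0.028 ] rgb [120. 119. 112.]
top white/black [274. 286.] n 148 mid [0.5571 0.0949 0.0199] size [0.028  0.0285] rgb [35. 35. 36.]
in jar z (array([  9, 118,  14, 148,   0,   0]), array([0.   , 0.008, 0.018, 0.028, 0.038, 0.05 , 0.11 ]))
pos [ 0.4522 -0.038   0.1345] rot [-3.14e+00  1.00e-03 -2.77e+00] t 42.1 q [-0.27  0.08  1.94 -0.    1.11 -2.22]
shift now [-0.6 -0.2 74.5]
```

One cylinder is visible inside the jar (148 depth points at its top's height), and the others are unmoved.

```bash
python3 -m pendant '[[[-0.6,0,40],0],[[0,0,40],0],[[0,0,15],0],[[0,0,13],0],[[0,0,0],0],[[0,0,0],0]]';python3 go.py .453 -.038 .025;python3 -m pendant '[[[0,0,0],0],[[0,0,0],0],[[0,0,0],0],[[0,0,0],0],[[0,0,0],0]]' 0; python3 -m pendant '[[[0,0,-30],0],[[0,0,-50],0],[[0,0,-50],0],[[0,0,-30],0],[[0,0,0],0]]'; python3 go.py .506 -.2105 .19
```

```text
time: 42.82
tool_pos: [0.453, -0.0371, 0.0271]
tool_rot: [-3.14, 0.002, -2.769]
contact_force: [-0.1, 0.0, 0.7]
grip_width: 0.598
gripper_force: 0.0
pos [ 0.453  -0.0371  0.0271] rot [-3.140e+00  2.000e-03 -2.769e+00] t 42.8 q [-0.27  0.28  2.   -0.    0.86 -2.22]
shift now [ 0.3 -0.9  2.1]
time: 43.45
tool_pos: [0.4529, -0.037, 0.0274]
tool_rot: [-3.14, 0.002, -2.769]
contact_force: [-1.8, -0.0, 5.3]
grip_width: 0.32
gripper_force: 58.7
time: 44.08
tool_pos: [0.4541, -0.0372, 0.1894]
tool_rot: [-3.137, 0.006, -2.769]
contact_force: [0.7, 0.4, -1.5]
grip_width: 0.323
gripper_force: 59.1
pos [ 0.4541 -0.0372  0.1894] rot [-3.137  0.006 -2.769] t 44.1 q [-0.27  0.01  1.89  0.    1.23 -2.22]
shift now [  14.8 -180.3    0.2]
```

```bash
python3 -m pendant '[[[3.5,-45,0],0],[[3.5,-45,0],0],[[3.5,-45,0],0],[[3.5,-45,0],0],[[0,0,0],0],[[0,0,0],0]]';python3 go.py .506 -.2105 .142
```

```text
time: 44.82
tool_pos: [0.5031, -0.2085, 0.1842]
tool_rot: [3.138, -0.002, -2.769]
contact_force: [0.3, -0.1, -0.6]
grip_width: 0.317
gripper_force: 59.3
pos [ 0.5031 -0.2085  0.1842] rot [ 3.138e+00 -2.000e-03 -2.769e+00] t 44.8 q [-0.55  0.21  1.68  0.    1.25 -2.5 ]
shift now [-2.1 -3.1 42.1]
```

```bash
python3 -m pendant '[[[-1.5,-2.5,20],0],[[0,0,15],0],[[0,0,7],0],[[0,0,0],0],[[0,0,0],0]]';python3 go.py .506 -.2105 .142; python3 -m pendant '[[[0,0,0],0],[[0,0,0],0],[[0,0,0],0],[[0,0,0],0]]' 0.6; python3 -m pendant '[[[0,0,-40],0],[[0,0,-20],0],[[0,0,0],0]]'; python3 go.py .591 -.053 .13
```

```text
time: 45.45
tool_pos: [0.507, -0.2113, 0.1446]
tool_rot: [-3.141, 0.001, -2.769]
contact_force: [-0.4, 0.5, -0.1]
grip_width: 0.319
gripper_force: 59.3
pos [ 0.507  -0.2113  0.1446] rot [-3.141e+00  1.000e-03 -2.769e+00] t 45.5 q [-0.55  0.26  1.71  0.    1.17 -2.5 ]
shift now [0.7 1.1 2.6]
time: 45.95
tool_pos: [0.5067, -0.2113, 0.1441]
tool_rot: [-3.141, 0.0, -2.769]
contact_force: [-1.2, 0.2, 0.4]
grip_width: 0.6
gripper_force: 0.0
time: 46.32
tool_pos: [0.5079, -0.212, 0.2061]
tool_rot: [-3.138, 0.003, -2.769]
contact_force: [-0.6, 0.4, 0.4]
grip_width: 0.599
gripper_force: 0.0
pos [ 0.5079 -0.212   0.2061] rot [-3.138e+00  3.000e-03 -2.769e+00] t 46.3 q [-0.55  0.19  1.65  0.    1.29 -2.5 ]
shift now [-135.1  118.2   76.1]
```

```bash
python3 -m pendant '[[[-34,29.5,0],0],[[-34,29.5,20],0],[[-34,29.5,20],0],[[-33,29.5,30],0],[[0,0,0],0],[[0,0,0],0]]'; python3 cyl.py;python3 go.py .5905 -.0527 .027
```

```text
time: 47.08
tool_pos: [0.5886, -0.0522, 0.1329]
tool_rot: [3.141, -0.002, -2.768]
contact_force: [0.7, -0.3, 0.7]
grip_width: 0.598
gripper_force: 0.0
scene white/black [303. 252.] n 193 mid [ 0.5922 -0.053   0.0198] size [0.0303 0.0301] rgb [243. 242. 234.]
scene white/black [381. 281.] n 220 mid [0.5601 0.0948 0.0192] size [0.0299 0.0295] rgb [38. 38. 38.]
scene white/black [335. 285.] n 219 mid [0.6155 0.0366 0.0196] size [0.0316 0.029 ] rgb [140. 139. 129.]
top white/black [301. 260.] n 142 mid [0.6129 0.0379 0.0201] size [0.0283 0.0259] rgb [119. 118. 111.]
top white/black [274. 286.] n 147 mid [0.5571 0.0949 0.0203] size [0.028  0.0283] rgb [28. 29. 30.]
in jar z (array([  6, 102,   2,   3,  54, 120]), array([0.   , 0.008, 0.018, 0.028, 0.038, 0.05 , 0.11 ]))
pos [ 0.5894 -0.0533  0.1345] rot [-3.141  0.    -2.77 ] t 47.2 q [-0.24  0.36  1.6  -0.    1.18 -2.18]
shift now [ -1.1   0.2 107.5]
```

```bash
python3 -m pendant '[[[-1,0,40],0],[[0,0,40],0],[[0,0,15],0],[[0,0,12],0],[[0,0,0],0],[[0,0,0],0]]';python3 go.py .5905 -.053 .025;python3 -m pendant '[[[0,0,0],0],[[0,0,0],0],[[0,0,0],0],[[0,0,0],0],[[0,0,0],0]]' 0; python3 -m pendant '[[[0,0,-30],0],[[0,0,-50],0],[[0,0,-50],0],[[0,0,-30],0],[[0,0,0],0]]'; python3 go.py .506 -.2105 .19
python3 - <<'E'
from h import *
im=viewer.get_image("top"); P=cloud(im,np.ones((480,640),bool))
m=(np.hypot(P[:,0]-.506,P[:,1]+.2105)<.04)&(P[:,2]<.1)
for lo in(0,.018,.028,.038,.046,.056,.066):
    q=P[m&(P[:,2]>=lo)&(P[:,2]<lo+.01)]
    if len(q): print(lo,len(q),q.mean(0).round(3))
E
```

```text
time: 47.92
tool_pos: [0.5916, -0.0522, 0.0285]
tool_rot: [-3.14, 0.002, -2.769]
contact_force: [-0.5, -0.1, 0.3]
grip_width: 0.6
gripper_force: 0.0
pos [ 0.5916 -0.0522  0.0285] rot [-3.140e+00  2.000e-03 -2.769e+00] t 47.9 q [-0.23  0.51  1.65  0.    0.98 -2.18]
shift now [ 1.3 -0.3  3.5]
time: 48.55
tool_pos: [0.5915, -0.052, 0.0286]
tool_rot: [-3.14, 0.002, -2.769]
contact_force: [-1.2, -0.3, 5.4]
grip_width: 0.319
gripper_force: 58.8
time: 49.18
tool_pos: [0.5925, -0.0522, 0.1906]
tool_rot: [-3.137, 0.006, -2.769]
contact_force: [0.4, 0.4, -1.9]
grip_width: 0.319
gripper_force: 59.1
pos [ 0.5925 -0.0522  0.1906] rot [-3.137  0.006 -2.769] t 49.2 q [-0.23  0.3   1.56  0.    1.28 -2.18]
shift now [ 138.2 -115.9    0.2]
0 79 [ 0.499 -0.23   0.009]
0.028 4 [ 0.512 -0.202  0.035]
0.038 23 [ 0.506 -0.206  0.046]
0.046 154 [ 0.505 -0.21   0.051]
0.056 8 [ 0.505 -0.209  0.057]
```

```bash
python3 -m pendant '[[[34.5,-31,0],0],[[34.5,-31,0],0],[[34.5,-31,0],0],[[34.5,-31,0],0],[[0,0,0],0],[[0,0,0],0]]';python3 go.py .506 -.2195 .142
```

```text
time: 49.98
tool_pos: [0.506, -0.2167, 0.1851]
tool_rot: [3.138, -0.002, -2.769]
contact_force: [0.5, 0.5, -0.7]
grip_width: 0.317
gripper_force: 59.2
pos [ 0.506  -0.2167  0.1851] rot [ 3.138e+00 -2.000e-03 -2.769e+00] t 50.0 q [-0.56  0.22  1.67  0.    1.26 -2.51]
shift now [ 1.  -2.8 43.1]
```

```bash
python3 -m pendant '[[[2,-1.5,20],0],[[0,0,15],0],[[0,0,8],0],[[0,0,0],0],[[0,0,0],0]]';python3 go.py .506 -.2195 .142; python3 -m pendant '[[[0,0,0],0],[[0,0,0],0],[[0,0,0],0],[[0,0,0],0]]' 0.6; python3 -m pendant '[[[0,0,-40],0],[[0,0,-20],0],[[0,0,0],0]]'; python3 go.py .6135 .0375 .13
```

```text
time: 50.6
tool_pos: [0.5061, -0.2197, 0.1445]
tool_rot: [-3.141, 0.001, -2.768]
contact_force: [0.2, 0.4, -0.6]
grip_width: 0.319
gripper_force: 59.2
pos [ 0.5061 -0.2197  0.1445] rot [-3.141e+00  1.000e-03 -2.768e+00] t 50.6 q [-0.57  0.27  1.7   0.    1.17 -2.51]
shift now [0.1 0.3 2.5]
time: 51.1
tool_pos: [0.5057, -0.2198, 0.1442]
tool_rot: [-3.141, 0.0, -2.769]
contact_force: [0.2, -0.8, 0.1]
grip_width: 0.596
gripper_force: 0.0
time: 51.48
tool_pos: [0.5069, -0.2205, 0.2062]
tool_rot: [-3.138, 0.003, -2.769]
contact_force: [-0.4, 0.1, -0.4]
grip_width: 0.604
gripper_force: 0.0
pos [ 0.5069 -0.2205  0.2062] rot [-3.138e+00  3.000e-03 -2.769e+00] t 51.5 q [-0.57  0.2   1.65  0.    1.29 -2.51]
shift now [-193.   201.8   75.9]
```

```bash
python3 -m pendant '[[[-32,33.5,0],0],[[-32,33.5,10],0],[[-32,33.5,10],0],[[-32,33.5,10],0],[[-32,33.5,20],0],[[-32,33.5,20],0],[[0,0,0],0],[[0,0,0],0]]'; python3 cyl.py;python3 go.py .6135 .0375 .027
```

```text
time: 52.48
tool_pos: [0.6104, 0.0373, 0.1327]
tool_rot: [3.141, -0.002, -2.768]
contact_force: [0.1, 0.2, -0.1]
grip_width: 0.6
gripper_force: 0.0
scene white/black [381. 281.] n 216 mid [0.5602 0.0947 0.0196] size [0.0295 0.0295] rgb [39. 40. 39.]
scene white/black [335. 285.] n 219 mid [0.6154 0.0374 0.0199] size [0.0311 0.0303] rgb [248. 247. 240.]
top white/black [274. 286.] n 148 mid [0.5571 0.0949 0.0197] size [0.0279 0.0283] rgb [28. 28. 30.]
in jar z (array([  1,  82,   5,   8,  31, 215]), array([0.   , 0.008, 0.018, 0.028, 0.038, 0.05 , 0.11 ]))
pos [0.6111 0.0363 0.1341] rot [-3.141 -0.    -2.77 ] t 52.6 q [-0.08  0.4   1.55 -0.    1.19 -2.02]
shift now [ -2.7   0.3 107.1]
```

```bash
python3 -m pendant '[[[-2,-1,40],0],[[0,0,40],0],[[0,0,15],0],[[0,0,12],0],[[0,0,0],0],[[0,0,0],0]]';python3 go.py .6135 .0375 .025;python3 -m pendant '[[[0,0,0],0],[[0,0,0],0],[[0,0,0],0],[[0,0,0],0],[[0,0,0],0]]' 0; python3 -m pendant '[[[0,0,-30],0],[[0,0,-50],0],[[0,0,-50],0],[[0,0,-40],0],[[0,0,0],0]]'; python3 go.py .506 -.2005 .2
python3 - <<'E'
from h import *
im=viewer.get_image("top"); P=cloud(im,np.ones((480,640),bool))
m=(np.hypot(P[:,0]-.506,P[:,1]+.2105)<.04)&(P[:,2]<.1)
for lo in np.arange(0,.1,.01):
    q=P[m&(P[:,2]>=lo)&(P[:,2]<lo+.01)]
    if len(q): print(lo.round(3),len(q),q.mean(0).round(3))
save(im,"t2",(370,260,480,350),6)
E
```

```text
time: 53.32
tool_pos: [0.6148, 0.0371, 0.0286]
tool_rot: [-3.14, 0.003, -2.769]
contact_force: [-0.6, -0.8, 0.2]
grip_width: 0.6
gripper_force: 0.0
pos [0.6148 0.0371 0.0286] rot [-3.140e+00  3.000e-03 -2.769e+00] t 53.3 q [-0.08  0.55  1.59 -0.    1.01 -2.02]
shift now [1.1 0.9 3.6]
time: 53.95
tool_pos: [0.6147, 0.0372, 0.0286]
tool_rot: [-3.14, 0.002, -2.769]
contact_force: [-0.2, -0.8, 6.2]
grip_width: 0.319
gripper_force: 58.9
time: 54.58
tool_pos: [0.6164, 0.0371, 0.202]
tool_rot: [-3.137, 0.009, -2.769]
contact_force: [-0.1, 0.1, -1.1]
grip_width: 0.322
gripper_force: 59.1
pos [0.6164 0.0371 0.202 ] rot [-3.137  0.009 -2.769] t 54.6 q [-0.08  0.33  1.49  0.    1.31 -2.02]
shift now [ 189.4 -181.1    1.1]
0.0 49 [ 0.502 -0.23   0.009]
0.01 198 [ 0.501 -0.228  0.013]
0.02 4 [ 0.508 -0.204  0.023]
0.03 7 [ 0.51  -0.202  0.034]
0.04 27 [ 0.504 -0.204  0.046]
0.05 62 [ 0.506 -0.205  0.053]
0.06 36 [ 0.505 -0.217  0.067]
0.07 125 [ 0.504 -0.219  0.073]
0.08 76 [ 0.516 -0.201  0.085]
0.09 58 [ 0.503 -0.213  0.096]
```

View pics/t2.png

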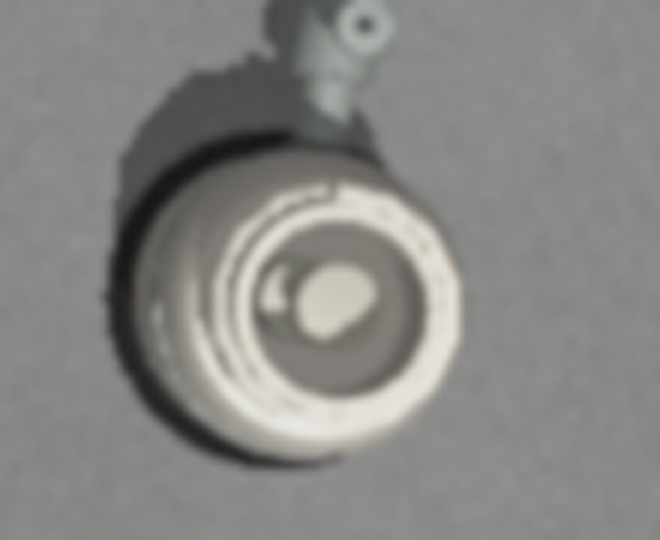

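The crop shows three cylinders in the jar, stacked, with the topmost (335,300) offset toward one side. I'll drop the fourth on the opposite side; even on the stack its centre would be at 82 mm.

```bash
python3 -m pendant '[[[31.5,-30,0],0],[[31.5,-30,0],0],[[31.5,-30,0],0],[[31.5,-30,0],0],[[31.5,-30,0],0],[[31.5,-30,0],0],[[0,0,0],0],[[0,0,0],0]]';python3 go.py .5045 -.2005 .1405
```

```text
time: 55.62
tool_pos: [0.5021, -0.1984, 0.1952]
tool_rot: [3.138, -0.002, -2.769]
contact_force: [-0.2, 0.5, 0.3]
grip_width: 0.314
gripper_force: 59.2
pos [ 0.5021 -0.1984  0.1952] rot [ 3.138e+00 -2.000e-03 -2.769e+00] t 55.6 q [-0.54  0.19  1.68  0.    1.27 -2.48]
shift now [-1.6 -3.  54.7]
```

```bash
python3 -m pendant '[[[-1.6,-3,25],0],[[0,0,20],0],[[0,0,9],0],[[0,0,0],0],[[0,0,0],0]]';python3 go.py .506 -.2015 .142; python3 -m pendant '[[[0,0,0],0],[[0,0,0],0],[[0,0,0],0],[[0,0,0],0]]' 0.6; python3 -m pendant '[[[0,0,-40],0],[[0,0,-40],0],[[0,0,-20],0],[[62,0,0],0],[[62,0,0],0],[[0,0,0],0]]'
python3 - <<'E'
from h import *
im=viewer.get_image("top"); P=cloud(im,np.ones((480,640),bool))
m=(np.hypot(P[:,0]-.506,P[:,1]+.2105)<.04)&(P[:,2]<.115)
for lo in np.arange(0,.12,.01):
    q=P[m&(P[:,2]>=lo)&(P[:,2]<lo+.01)]
    if len(q): print(lo.round(3),len(q),q.mean(0).round(3))
save(im,"t3",(370,260,480,350),6)
E
```

```text
time: 56.25
tool_pos: [0.5063, -0.2014, 0.1438]
tool_rot: [-3.14, 0.001, -2.768]
contact_force: [-0.3, -0.8, -0.2]
grip_width: 0.314
gripper_force: 59.2
pos [ 0.5063 -0.2014  0.1438] rot [-3.140e+00  1.000e-03 -2.768e+00] t 56.2 q [-0.54  0.25  1.72  0.    1.17 -2.48]
shift now [ 0.3 -0.   1.8]
time: 56.75
tool_pos: [0.5056, -0.2015, 0.1432]
tool_rot: [-3.141, 0.0, -2.769]
contact_force: [-0.3, 0.1, -0.6]
grip_width: 0.596
gripper_force: 0.0
time: 57.5
tool_pos: [0.3869, -0.2473, 0.2426]
tool_rot: [3.141, -0.001, -2.774]
contact_force: [0.1, -0.4, -1.0]
grip_width: 0.599
gripper_force: 0.0
0.0 54 [ 0.502 -0.232  0.008]
0.01 176 [ 0.503 -0.23   0.013]
0.02 1 [ 0.519 -0.21   0.028]
0.03 2 [ 0.519 -0.213  0.037]
0.04 3 [ 0.508 -0.21   0.047]
0.05 15 [ 0.506 -0.21   0.055]
0.06 49 [ 0.505 -0.217  0.068]
0.07 168 [ 0.503 -0.212  0.074]
0.08 119 [ 0.512 -0.199  0.084]
0.09 52 [ 0.507 -0.218  0.095]
0.1 139 [ 0.511 -0.198  0.106]
0.11 237 [ 0.5   -0.212  0.113]
```

View pics/t3.png

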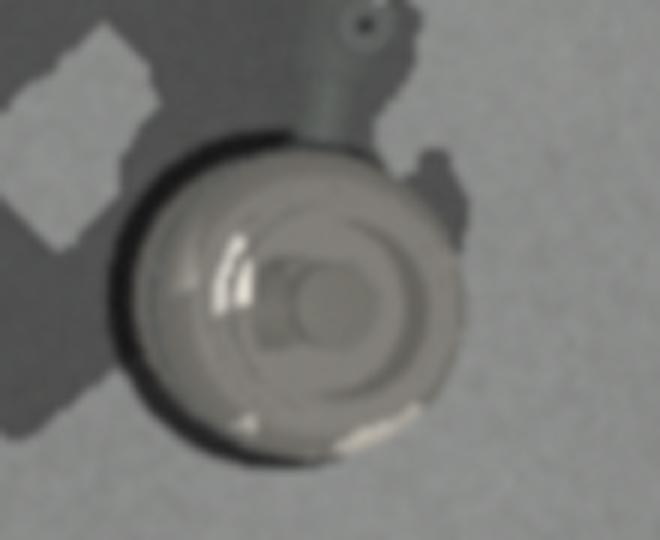

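The fourth lies tilted beside the third at (275,300), inside below the mouth; all four are in. Next I rewind the wrist and shut the cock.

```bash
python3 -m pendant '[[[0,0,0],0.177],[[0,0,0],0.177],[[0,0,0],0.177],[[0,0,0],0.177],[[0,0,0],0.177],[[0,0,0],0.177],[[0,0,0],0.177],[[0,0,0],0.177],[[0,0,0],0.177],[[0,0,0],0.177],[[0,0,0],0.177]]' 0.3; python3 -m pendant '[[[0,0,0],0.177],[[0,0,0],0.177],[[0,0,0],0.177],[[0,0,0],0.177],[[0,0,0],0.177],[[0,0,0],0.177],[[0,0,0],0.177],[[0,0,0],0.177],[[0,0,0],0.177],[[0,0,0],0.177],[[0,0,0],0]]'; python3 cyl.py
python3 - <<'E'
from h import *
im=viewer.get_image("scene"); P=cloud(im,np.ones((480,640),bool))
h=P[(np.hypot(P[:,0]-.60,P[:,1]+.232)<.08)&(P[:,2]>.068)&(P[:,2]<.09)&(P[:,0]>.57)]
x=h.mean(0);U=np.linalg.svd(h-x)[2][0];t=(h-x)@U
print("handle",len(h),x,U,x+U*t.min(),x+U*t.max())
k=P[(np.hypot(P[:,0]-.462,P[:,1]-.259)<.05)&(P[:,2]>.074)&(P[:,2]<.1)]
print("knob",len(k),(k.max(0)+k.min(0))/2,k.max(0))
E
python3 go.py .644 -.2395 .13 -0.2
```

```text
time: 58.92
tool_pos: [0.3914, -0.2462, 0.2432]
tool_rot: [3.141, 0.0, 1.563]
contact_force: [0.5, -0.2, 0.6]
grip_width: 0.301
gripper_force: 0.0
time: 60.3
tool_pos: [0.3912, -0.2463, 0.2432]
tool_rot: [-3.141, -0.001, -0.199]
contact_force: [-0.0, 1.4, 0.2]
grip_width: 0.299
gripper_force: 0.0
scene white/black [381. 281.] n 218 mid [0.5599 0.0948 0.0195] size [0.0311 0.0303] rgb [60. 60. 60.]
top white/black [274. 286.] n 144 mid [0.5571 0.0949 0.0199] size [0.028  0.0283] rgb [44. 44. 46.]
in jar z (array([  3,  62,   1,   2,   4, 268]), array([0.   , 0.008, 0.018, 0.028, 0.038, 0.05 , 0.11 ]))
handle 320 [ 0.62914544 -0.23239063  0.08025839] [ 0.97923817 -0.20161537 -0.0210676 ] [ 0.59231038 -0.22480666  0.08105087] [ 0.6686844  -0.24053131  0.07940774]
knob 416 [0.46592368 0.26154194 0.07974826] [0.48671073 0.28070127 0.08548821]
pos [ 0.3906 -0.2464  0.243 ] rot [-3.141 -0.    -0.2  ] t 60.5 q [-0.75 -0.03  1.82  0.    1.36  1.02]
shift now [247.  -57.  113.1]
turn 0.0 shift after turn [247.  -57.1 113. ]
```

No white cylinder remains on the bench (only the black one), cap steady, handle still open.

```bash
python3 -m pendant '[[[42,-10,0],0],[[42,-10,0],0],[[42,-10,0],0],[[42,-10,0],0],[[42,-10,0],0],[[37,-9,0],0],[[0,0,40],0],[[0,0,40],0],[[0,0,0],0],[[0,0,0],0]]' 0.35;python3 go.py .6435 -.237 .077 -0.2
```

```text
time: 61.7
tool_pos: [0.6448, -0.2389, 0.1645]
tool_rot: [3.141, -0.002, -0.202]
contact_force: [0.1, -0.1, 0.7]
grip_width: 0.349
gripper_force: 0.0
pos [ 0.6448 -0.2389  0.1645] rot [ 3.141e+00 -2.000e-03 -2.020e-01] t 61.7 q [-0.48  0.51  1.32  0.    1.31  1.29]
shift now [-1.8 -1.7 87.5]
turn -0.002 shift after turn [-1.6 -1.6 87.5]
```

```bash
python3 -m pendant '[[[-1.7,-1.7,35],0],[[0,0,25],0],[[0,0,14],0],[[0,0,12],0],[[0,0,0],0],[[0,0,0],0]]';python3 go.py .6435 -.237 .077 -0.2; python3 -m pendant '[[[-0.7,-7.8,0],-0.1745],[[-0.7,-7.8,0],-0.1745],[[-0.7,-7.8,0],-0.1745],[[-0.7,-7.8,0],-0.1745],[[-0.7,-7.8,0],-0.1745],[[-0.7,-7.8,0],-0.1745],[[-0.7,-7.8,0],-0.1745],[[-0.7,-7.8,0],-0.1745],[[-0.7,-7.8,0],-0.1745],[[0,-4,0],0],[[0,-2,0],0],[[0,0,0],0]]'
```

```text
time: 62.45
tool_pos: [0.6434, -0.2369, 0.0783]
tool_rot: [3.141, -0.002, -0.203]
contact_force: [0.6, -0.1, 0.6]
grip_width: 0.352
gripper_force: 0.0
pos [ 0.6434 -0.2369  0.0783] rot [ 3.141e+00 -2.000e-03 -2.030e-01] t 62.5 q [-0.48  0.6   1.37  0.    1.16  1.29]
shift now [0.1 0.  1.3]
turn -0.003 shift after turn [0.1 0.  1.3]
time: 63.95
tool_pos: [0.6024, -0.1825, 0.0778]
tool_rot: [3.14, 0.0, 1.367]
contact_force: [1.7, 0.1, 1.2]
grip_width: 0.35
gripper_force: 1.1
```

Keep pushing gently until the stop answers.

```bash
python3 -m pendant '[[[0,-2,0],0],[[0,-2,0],0],[[0,0,0],0]]'; python3 -m pendant '[[[0,-1.5,0],0],[[0,-1.5,0],0],[[0,0,0],0]]'
```

```text
time: 64.32
tool_pos: [0.6007, -0.182, 0.0777]
tool_rot: [3.134, 0.0, 1.367]
contact_force: [9.6, -1.6, -3.6]
grip_width: 0.351
gripper_force: 4.9
time: 64.7
tool_pos: [0.6004, -0.182, 0.0777]
tool_rot: [3.128, 0.001, 1.367]
contact_force: [17.8, -2.8, -8.5]
grip_width: 0.344
gripper_force: 8.7
```

Hard stop reached. Back off, rise clear and check.

```bash
python3 -m pendant '[[[0,8,0],0],[[0,0,-30],0],[[0,0,-40],0],[[0,0,-50],0],[[0,0,-40],0],[[0,0,0],0],[[0,0,0],0]]'
python3 - <<'E'
from h import *
np.set_printoptions(precision=4,suppress=True)
im=viewer.get_image("scene"); save(im,"s9"); P=cloud(im,np.ones((480,640),bool))
h=P[(np.hypot(P[:,0]-.605,P[:,1]+.215)<.08)&(P[:,2]>.068)&(P[:,2]<.09)&(P[:,0]>.57)]
x=h.mean(0);U=np.linalg.svd(h-x)[2][0]
print("handle",len(h),x,U,"was U .2234 .9743 when shut, .9799 -.1987 open")
E
```

```text
time: 65.58
tool_pos: [0.6012, -0.182, 0.2354]
tool_rot: [-3.138, -0.001, 1.368]
contact_force: [-0.4, 0.5, -0.7]
grip_width: 0.352
gripper_force: 0.0
handle 279 [ 0.6076 -0.201   0.0808] [ 0.1689  0.9853 -0.0263] was U .2234 .9743 when shut, .9799 -.1987 open
```

View pics/s9.png

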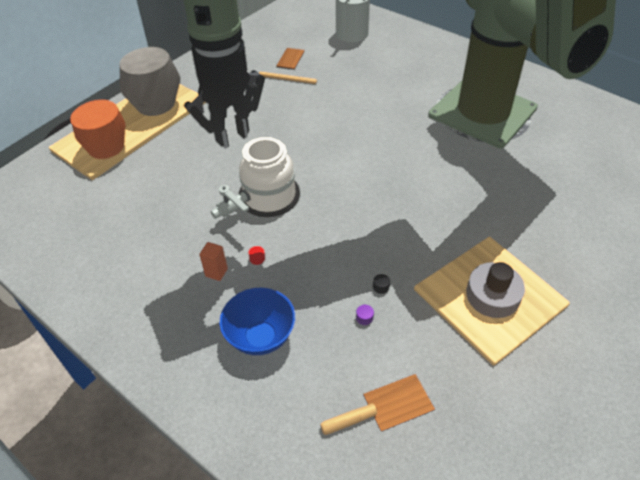

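The handle (222,188)–(245,208) lies across the pipe again, at the stop. The cap stands upright on the bat at (495,290), no white cylinder is left on the bench, and the bowl, prop and spatula look unmoved.

```bash
python3 -c "
from plant import order;print(order.hand_in())"
```

```text
the job is handed in; nothing more can be done
None
```

I handed the job in at about 66 s: the cock was opened and is shut again, the cap stands on the bat, and all four white cylinders are in the jar; hand-in returned no verdict.

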